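Slide the top trivet tile onto the stand

ROBOT

A 6-joint arm with a two-finger parallel gripper is mounted at the origin on the work surface. World frame = base frame: x ahead of the robot, y to its left, z up, the work surface at z = 0. Lengths are in m, angles in rad, forces in N, time in s.
With the tool pointing down it reaches from about 0.3 to 0.775 m from the base axis. Payload 14.6 kg.
Tool frame: the origin (TCP) lies on the centre line of the jaws, within the pads' length; the fingertips stand ctrl.tcp_to_tips ahead of it and the grasp point (between the pads) lies 2 mm behind it (ctrl.tcp_to_tips is the distance from the TCP to the fingertips, in m); z points along the fingers, y is the line along which they close (so a half turn about z gives the same grasp; the last joint's range is limited). The gripper opens to 94 mm and grips with 3 to 60 N. Pads are 16 mm wide; open, the fingers measure 119 mm over their backs; the gripper's body (75 mm by 177 mm) begins 78 mm behind the grasp point.
Start: joints at [1.227, 0.3, 1.521, -0, 1.321, -0.067], TCP at [0.15, 0.529, 0.222] pointing down, gripper open.
Joint ranges: [-3.03, 3.03], [-0.79, 2.21], [0.23, 2.52], [-1.04, 4.18], [0, 3.07], [-2.55, 2.55]. Speed limits (rad/s): [2.22, 2.22, 2.57, 3.14, 3.14, 3.14].

INTERFACE

Orientations are given as [roll, pitch, yaw] about the fixed x, y, z axes, in that order (R = Rz(yaw) Ry(pitch) Rx(roll)).
In Python, from station import telemetry, viewer, hand_in, ctrl gives the robot as it stands.
- The arm moves only by the tool step_arm, never from a script. Its argument "plan" is a list of rows, each an object of numbers: "dx", "dy", "dz": the shift along the tool's x, y, z scaled (see below); "rx", "ry", "rz": the turn, a rotation vector about the tool's x, y, z scaled (see below); "claw": the closure, from 0 (fully open) to 1 (shut). In form: [{"dx": .., "dy": .., "dz": .., "rx": .., "ry": .., "rz": .., "claw": ..}, ...]. A call has 1 to 10 rows; each row shifts and turns the commanded pose from where the row before left it, along the tool's axes as they then stand; what a row does not reach is not made up. The controller multiplies each number of a shift by 0.1 m and each number of a turn by 90 degrees. A row lasts 1/10 s, in which the tool goes at most 50 mm and 8.59 degrees, less where a joint would pass 70% of its speed; a pose out of reach is approached as far as the arm can. A call with a number of a shift or a turn outside -1 to 1 is refused whole. A call with a gripper value outside its range is refused whole. The fingers move at their own pace and stop on an object; "grip_force" is the grip in N (left out, the last holds). Time passes only in rows, so rows that do not move let the fingers close. It gives the time, the measured TCP pose, the force, the opening and the grip force at its end, in the units of the state.
- telemetry.get_obs(): the state, without advancing time (a new reading comes with each control period).
- viewer.camera(name): name is "side" or "top"; returns a dict with "img" (400x640x3 uint8, red, green, blue), "z_map" (400x640 float32, m along the optical axis (not along the pixel's ray), 0 where there is no reading), "fx", "fy", "cx", "cy" (pixels), "dist" ([k1, k2, p1, p2, k3] as OpenCV has them; the pictures are not rectified), "R" (3x3) and "t" (3): a world point X has camera coordinates R X + t. Camera axes: x right, y down, z forward; pixel columns grow to the right and rows downward; lengths in m; the calibration is good to about 2 mm. A picture is of the moment at which its call begins.
- hand_in(): hands the job in; it is judged then, once.
Trained networks look in a picture, given as the dict that the camera call returned (one of the last four; its "shot" number tells which), for a name from the list of things; names that differ only in an ending like _2 or _b are one class to them, and where a whole thing is asked for, a point or a joint stands for the part that bears it (a point fixed in the world has none). Each returns a list of dicts, best first, with "score" (0 to 1); they miss things now and then, are a little off and sometimes report something else, mostly with a low value. They report only what shows in the picture. A call takes as long as a camera call.
- viewer.recognise(target, picture): "rect" ([left, top, right, bottom] in pixels, round what is visible of it).
The state is a dict: "time_s": time; "qpos": joint angles; "joint_vel": joint speeds; "tau": joint torques, N m; "ee_pos": TCP position; "eef_rot": TCP orientation; "force": force on the tool from outside, world axes, zero at the start; "moment": the same for the moment, N m; "grip_width": finger opening in m; "grip_force": force on a finger pad.
Only numpy, scipy, OpenCV 4.12 (cv2) and the standard library are available. Lean on these libraries where they do the work, as an engineer would, in place of code of your own. Each camera call takes 0.05 s, during which the arm holds its last target. There are 200 camera calls.

TASK

Set out a trivet tile on the kitchen island: without lifting it, slide the blue tile off the top of the stack straight across onto the wooden stand beside it, then slide it over until it sits square and snug against the stand's brass rail, wholly on the stand. Press and push only gently, for the glaze cracks under a hard finger, and leave the white tiles under it, the mug, the spice jar and the bowl where they are.

Things in the scene. Friction and masses are not known exactly. Their poses are not given: they have to be found in the camera images.
- caddy: Fixed dark steel caddy around the stack of three tiles, 139 mm (x) by 124 mm (y). Floor 12 mm thick; 6 mm walls along its -x and +x sides (inner faces at x = -63.5 and 63.5 mm) up to z = 48 mm, level with the stack's top; its -y and +y ends are open. Origin: centre of its underside on the table.
- tile_top: Loose blue tile, white border line, top of the stack: 120 x 120 x 12 mm, 0.3 to 0.5 kg. Origin: centre of its underside; x, y along edges. Too wide to grasp, sides shielded: press shut fingertips on top and drag. Fingertips grip it well (0.7 or more), tile on tile or stand slides (about 0.25): 5 to 10 N of press drags it. Hard: 1 mm too deep adds about 12 N or more; never over 25 N from fingers.
- tile_middle: Loose white trivet tile with blue border line, same size, directly under the blue one; must stay (its origin within 6 mm of its start). Origin: centre of its underside.
- tile_bottom: Loose white trivet tile, same size, lowest of the stack, on the caddy floor; must stay (within 6 mm). Origin: centre of its underside.
- stand: Fixed wooden stand beside the caddy, on its +y or -y side (varies), same yaw. 170 mm (x) by 156 mm (y), 5 mm gap to the caddy; top face at z = 34 mm, 2 mm below the blue tile's underside on the stack. Origin: centre of its underside on the table. The rail runs along its +x edge; its other sides are open.
- rail: Fixed brass rail, 15 (x) by 156 (y) by 12 mm tall, at the stand's +x edge. Origin: centre of its underside, at (77.5, 0, 34) mm in the stand's frame; the face the tile seats on is at x = 70 mm there, so the seated tile's origin is at x = 10, z = 34 mm. The arriving tile is about 8 to 22 mm short of the rail. It must never push the rail over 15 N.
- tin: Fixed closed white bread tin with brass band, on the other side of the caddy from the stand, its side 7 mm from the blue tile's, 170 mm (x) by 156 mm (y) by 60 mm tall. Origin: centre of its underside.
- mug: Loose white mug beyond the stack, 76 mm across, 85 mm tall, handle on its own +y side. Leave it alone. Origin: centre of its underside.
- spice_jar: Loose amber spice jar beyond the stack, 48 mm across, 90 mm tall. Leave it alone. Origin: centre of its underside.
- bowl: Loose white bowl beyond the stack, 110 mm across, 50 mm tall. Leave it alone. Origin: centre of its underside.

How it is judged:
On the way:
1. the blue tile lies across the gap, resting on both the middle tile and the stand (contact force between tile_top and tile_middle above 0.2 N and contact force between tile_top and stand above 0.2 N), for 0.1 s.
At the end, for the whole second after the job is handed in: The blue tile lies flat and at rest on the stand, its edge within 3 mm of the brass rail and square to it within 2 degrees, overhanging the stand's ends by no more than 2 mm; both white tiles are still stacked within 6 mm of where they were, and mug, spice jar and bowl within 10 mm (x of tile_top in the frame of stand between 0.007 and 0.0125 m and y of tile_top in the frame of stand between -0.02 and 0.02 m and z of tile_top in the frame of stand between 0.031 and 0.0365 m and angle between the x axis of tile_top and the x axis of stand, either way round below 0.035 rad and angle between tile_top's own z axis and vertical below 0.03 rad and linear speed of tile_top below 0.01 m/s and distance of each of tile_middle, tile_bottom from where it was at the start of the episode below 0.006 m and distance of each of mug, spice_jar, bowl from where it was at the start of the episode below 0.01 m); the robot touches nothing.
It fails at once if the blue tile is lifted: its centre rises more than 6 mm above where it lay on the stack (z of tile_top in the frame of stand above 0.042 m).
It fails at once if the fingers press on the blue tile with more than 25 N (contact force between the fingers and tile_top above 25 N).
It fails at once if the blue tile is pushed against the brass rail with more than 15 N (contact force between tile_top and rail above 15 N).
It fails at once if a white tile is dragged more than 6 mm (distance of any of tile_middle, tile_bottom from where it was at the start of the episode above 0.006 m).
It fails at once if the mug, spice jar or bowl is pushed more than 10 mm (distance of any of mug, spice_jar, bowl from where it was at the start of the episode above 0.01 m).
It also fails if it takes over 67 s, if anything falls off the work surface, if the arm or the gripper's body presses on something with over 40 N, if the wrist force passes 120 N, or if a joint passes its speed limit or range.

## Working session

There is one attempt and no reset: what is moved stays moved. The work goes in short steps, Python scripts to look and compute and a tool call to move; the robot and the scene stay as the last step left them, time stands still between calls to the robot, and variables do not carry over. Pictures are saved under pics/ and viewed, at most 10 in all, crops included, and the job is handed in when it is done.

Besides the shell and the picture viewer there is one more tool, called as name([rows], argument=value, ...), one row to a line, values as JSON. step_arm: Moves the arm, as the interface text tells. Shifts and turns lie within -1 to 1; 1 stands for 0.1 m of shift or 90 degrees of turn. Its arguments: {"type":"object","properties":{"plan":{"type":"array"},"grip_force":{"type":"number"}},"required":["plan"]}

```bash
mkdir -p pics; python3 - <<'E'
from station import telemetry, viewer, ctrl
import cv2, numpy as np, pickle
o=telemetry.get_obs(); print({k:np.round(v,4) for k,v in o.items()}); print(ctrl.tcp_to_tips)
for n in ("top","side"):
    c=viewer.camera(n); cv2.imwrite(f"pics/{n}0.png",c["img"][:,:,::-1]); pickle.dump(c,open(f"{n}0.pkl","wb"))
    print(n,c["fx"],c["dist"],np.round(c["R"],3).tolist(),c["t"])
    for t in ("tile_top","stand","rail","tin","caddy","mug","spice_jar","bowl"):
        r=viewer.recognise(t,c); print(t,[(np.round(d["rect"]).tolist(),round(d["score"],2)) for d in r[:2]])
E
```

```text
{'time_s': np.float64(0.0), 'qpos': array([ 1.2274,  0.3005,  1.5216, -0.    ,  1.3207, -0.0666]), 'joint_vel': array([ 0.0009, -0.0017, -0.0004, -0.0019,  0.0005, -0.0012]), 'tau': array([-1.00000e-04, -5.31803e+01, -3.52744e+01,  7.08000e-02,
        2.44000e-02, -1.00000e-04]), 'ee_pos': array([0.1502, 0.5288, 0.2219]), 'eef_rot': array([-3.1405e+00, -1.0000e-04,  2.8648e+00]), 'force': array([0.1482, 0.1775, 0.1667]), 'moment': array([-0.0341,  0.0311,  0.0141]), 'grip_force': np.float64(0.0), 'grip_width': np.float64(0.0942)}
0.017
top 475.22321692103924 [-0.12821932  0.          0.          0.          0.        ] [[0.023, -1.0, 0.006], [-0.995, -0.024, -0.095], [0.095, -0.003, -0.995]] [0.03013185 0.62914594 0.95855117]
tile_top [([268.0, 235.0, 333.0, 299.0], 0.72)]
stand [([189.0, 228.0, 271.0, 317.0], 0.74)]
rail [([190.0, 228.0, 264.0, 241.0], 0.58)]
tin [([328.0, 212.0, 412.0, 310.0], 0.78)]
caddy [([270.0, 235.0, 333.0, 309.0], 0.93)]
mug [([316.0, 154.0, 376.0, 193.0], 0.71)]
spice_jar [([278.0, 170.0, 301.0, 197.0], 0.56)]
bowl [([327.0, 214.0, 414.0, 310.0], 0.7), ([199.0, 151.0, 250.0, 202.0], 0.62)]
side 443.0766816163419 [-0.11911065  0.          0.          0.          0.        ] [[-0.699, -0.715, 0.014], [-0.525, 0.499, -0.69], [0.487, -0.489, -0.724]] [0.45906407 0.33954458 0.55520888]
tile_top [([314.0, 219.0, 416.0, 302.0], 0.64)]
stand [([229.0, 253.0, 383.0, 396.0], 0.62)]
rail [([231.0, 257.0, 302.0, 325.0], 0.62)]
tin [([348.0, 166.0, 472.0, 269.0], 0.94)]
caddy [([308.0, 215.0, 424.0, 314.0], 0.59)]
mug [([294.0, 141.0, 348.0, 197.0], 0.66)]
spice_jar [([272.0, 185.0, 296.0, 236.0], 0.76)]
bowl [([188.0, 220.0, 253.0, 277.0], 0.57)]
```

View pics/top0.png

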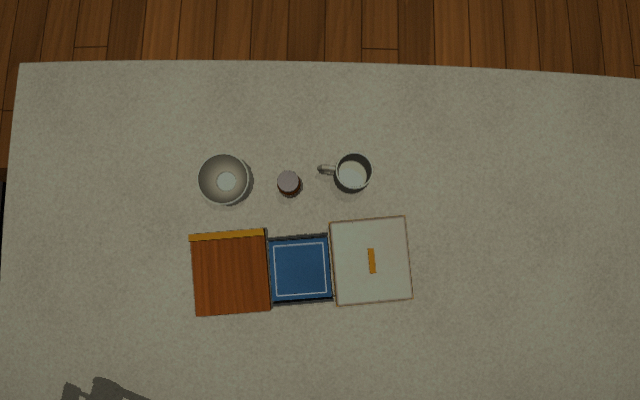

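View pics/side0.png

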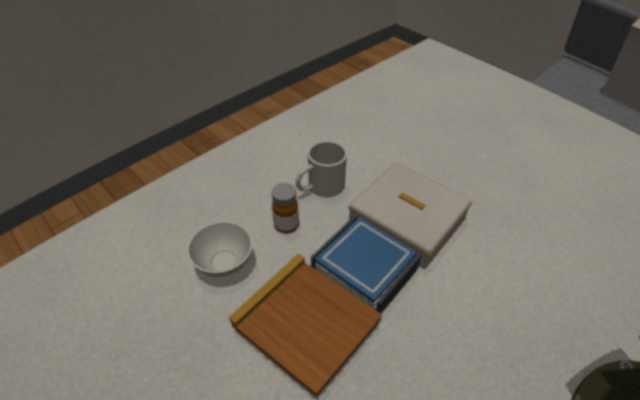

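The top view shows the blue tile at about (301,269). The stand is on its left, world +y, at about (231,272), with the brass rail along its upper (+x) edge. The tin is at (370,261), and the bowl, jar and mug sit above. The side view agrees. Next I measure the blue tile and the stand by colour.

```bash
cat > h.py <<'E'
import cv2, numpy as np
def world(c,px,z):
    K=np.array([[c["fx"],0,c["cx"]],[0,c["fy"],c["cy"]],[0,0,1]])
    n=cv2.undistortPoints(np.float64(px).reshape(-1,1,2),K,np.float64(c["dist"]))[:,0]
    d=np.c_[n,np.ones(len(n))]@np.array(c["R"]); o=-np.array(c["R"]).T@np.array(c["t"])
    return (o+d*((z-o[2])/d[:,2])[:,None])[:,:2]
def blob(c,kind,roi=None):
    h=cv2.cvtColor(c["img"],cv2.COLOR_RGB2HSV); H,S,V=[h[...,i].astype(int) for i in range(3)]
    m={"blue":(H>95)&(H<125)&(S>110)&(V>50),"wood":(H<13)&(S>150)&(V>60),"brass":(H>=14)&(H<30)&(S>150)&(V>90)}[kind].astype(np.uint8)
    if roi is not None:
        q=np.zeros_like(m); l,t,r,b=roi; q[t:b,l:r]=1; m*=q
    n,L,st,_=cv2.connectedComponentsWithStats(m); k=1+np.argmax(st[1:,4])
    cs,_=cv2.findContours((L==k).astype(np.uint8),cv2.RETR_EXTERNAL,cv2.CHAIN_APPROX_NONE)
    return max(cs,key=len)[:,0], L==k
def rect(c,kind,z,roi=None):
    p,m=blob(c,kind,roi); w=world(c,p,z)*1000
    (cx,cy),(a,b),ang=cv2.minAreaRect(w.astype(np.float32))
    if ang>45: ang-=90; a,b=b,a
    return np.round([cx,cy,a,b,ang,np.median(c["z_map"][m])],2), m
E
python3 - <<'E'
import pickle,numpy as np,cv2
from h import *
for n,roi in (("top",(180,215,340,325)),("side",(220,200,430,395))):
    c=pickle.load(open(n+"0.pkl","rb"))
    for k,z in (("blue",.048+.0),("blue",.060-.0),("wood",.034),("brass",.046)):
        r,m=rect(c,k,z,roi)
        v,u=np.nonzero(m); Z=c["z_map"][v,u]; 
        K=np.array([[c["fx"],0,c["cx"]],[0,c["fy"],c["cy"]],[0,0,1]])
        nn=cv2.undistortPoints(np.c_[u,v].astype(float).reshape(-1,1,2),K,np.float64(c["dist"]))[:,0]
        X=(np.c_[nn,np.ones(len(nn))]*Z[:,None]-c["t"])@c["R"]
        print(n,k,z,r,"height",np.round(np.percentile(X[:,2],[10,50,90])*1000,1),m.sum())
E
```

```text
top blue 0.048 [491.93  68.43  95.54  95.7    5.69   0.96] height [45.2 47.6 49.8] 2234
top blue 0.06 [492.46  68.18  94.35  94.51   5.69   0.96] height [45.2 47.6 49.8] 2234
top wood 0.034 [445.68 230.4   71.11  65.01  38.82   0.97] height [30.9 33.3 35.3] 250
top brass 0.046 [557.2  221.14  15.43 154.43   6.25   0.97] height [43.  45.4 47.6] 510
side blue 0.048 [490.51  70.99  90.6   90.01   5.31   0.72] height [46.1 47.4 48.9] 2416
side blue 0.06 [485.11  78.41  88.73  88.15   5.31   0.72] height [46.1 47.4 48.9] 2416
side wood 0.034 [473.33 293.86   6.31   1.95  -8.89   0.62] height [27.4 31.1 34.3] 6
side brass 0.046 [467.5  219.55 151.62 150.41   6.6    0.65] height [32.3 33.6 35. ] 6470
```

Everything agrees: tile top is at z≈48 mm with its centre near (492, 69) mm, rail centre is at (557, 221) and yaw is about 6°. That puts the tile at about x=-3, y=-144.5 in the stand frame. First I turn the tool square and shut the fingers.

step_arm([
  {"rz": 0.0945, "claw": 1},
  {"rz": 0.0945, "claw": 1},
  {"rz": 0.0945, "claw": 1},
  {"rz": 0.0945, "claw": 1},
  {"rz": 0.0945, "claw": 1},
  {"rz": 0.0945, "claw": 1},
  {"rz": 0.0945, "claw": 1},
  {"rz": 0.0945, "claw": 1},
  {"claw": 1},
], grip_force=10)

```text
$.plan[0]: bad value
```

step_arm([
  {"dx": -0.35, "dy": 0.2, "claw": 1},
  {"dx": -0.35, "dy": 0.2, "claw": 1},
  {"dx": -0.35, "dy": 0.2, "claw": 1},
  {"dx": -0.35, "dy": 0.2, "claw": 1},
  {"dx": -0.35, "dy": 0.2, "claw": 1},
  {"dx": -0.35, "dy": 0.2, "claw": 1},
  {"dx": -0.35, "dy": 0.2, "claw": 1},
  {"dx": -0.35, "dy": 0.2, "claw": 1},
  {"dx": -0.35, "dy": 0.2, "claw": 1},
  {"dx": -0.35, "dy": 0.2, "claw": 1},
])

```text
$.plan[0]: bad value
```

Rows seem to need all seven keys.

step_arm([
  {"dx": 0, "dy": 0, "dz": 0, "rx": 0, "ry": 0, "rz": 0.0945, "claw": 1},
  {"dx": 0, "dy": 0, "dz": 0, "rx": 0, "ry": 0, "rz": 0.0945, "claw": 1},
  {"dx": 0, "dy": 0, "dz": 0, "rx": 0, "ry": 0, "rz": 0.0945, "claw": 1},
  {"dx": 0, "dy": 0, "dz": 0, "rx": 0, "ry": 0, "rz": 0.0945, "claw": 1},
  {"dx": 0, "dy": 0, "dz": 0, "rx": 0, "ry": 0, "rz": 0.0945, "claw": 1},
  {"dx": 0, "dy": 0, "dz": 0, "rx": 0, "ry": 0, "rz": 0.0945, "claw": 1},
  {"dx": 0, "dy": 0, "dz": 0, "rx": 0, "ry": 0, "rz": 0.0945, "claw": 1},
  {"dx": 0, "dy": 0, "dz": 0, "rx": 0, "ry": 0, "rz": 0.0945, "claw": 1},
  {"dx": 0, "dy": 0, "dz": 0, "rx": 0, "ry": 0, "rz": 0, "claw": 1},
], grip_force=10)

```text
time_s: 1.8
ee_pos: [0.1503, 0.5291, 0.2224]
eef_rot: [3.142, -0.0, 1.675]
force: [0.2, 0.6, -1.2]
grip_width: 0.0251
grip_force: 0.0
```

step_arm([
  {"dx": -0.35, "dy": 0.2, "dz": 0, "rx": 0, "ry": 0, "rz": 0, "claw": 1},
  {"dx": -0.35, "dy": 0.2, "dz": 0, "rx": 0, "ry": 0, "rz": 0, "claw": 1},
  {"dx": -0.35, "dy": 0.2, "dz": 0, "rx": 0, "ry": 0, "rz": 0, "claw": 1},
  {"dx": -0.35, "dy": 0.2, "dz": 0, "rx": 0, "ry": 0, "rz": 0, "claw": 1},
  {"dx": -0.35, "dy": 0.2, "dz": 0, "rx": 0, "ry": 0, "rz": 0, "claw": 1},
  {"dx": -0.35, "dy": 0.2, "dz": 0, "rx": 0, "ry": 0, "rz": 0, "claw": 1},
  {"dx": -0.35, "dy": 0.2, "dz": 0, "rx": 0, "ry": 0, "rz": 0, "claw": 1},
  {"dx": -0.35, "dy": 0.2, "dz": 0, "rx": 0, "ry": 0, "rz": 0, "claw": 1},
  {"dx": -0.35, "dy": 0.2, "dz": 0, "rx": 0, "ry": 0, "rz": 0, "claw": 1},
  {"dx": -0.35, "dy": 0.2, "dz": 0, "rx": 0, "ry": 0, "rz": 0, "claw": 1},
])

```text
time_s: 2.8
ee_pos: [0.3871, 0.2008, 0.2227]
eef_rot: [3.141, -0.0, 1.683]
force: [0.2, -0.1, 0.2]
grip_width: 0.0005
grip_force: 0.0
```

step_arm([
  {"dx": -0.36, "dy": 0.228, "dz": 0, "rx": 0, "ry": 0, "rz": 0, "claw": 1},
  {"dx": -0.36, "dy": 0.228, "dz": 0, "rx": 0, "ry": 0, "rz": 0, "claw": 1},
  {"dx": -0.36, "dy": 0.228, "dz": 0, "rx": 0, "ry": 0, "rz": 0, "claw": 1},
  {"dx": -0.36, "dy": 0.228, "dz": 0.1, "rx": 0, "ry": 0, "rz": 0, "claw": 1},
  {"dx": 0, "dy": 0, "dz": 0.4, "rx": 0, "ry": 0, "rz": 0, "claw": 1},
  {"dx": 0, "dy": 0, "dz": 0.4, "rx": 0, "ry": 0, "rz": 0, "claw": 1},
  {"dx": 0, "dy": 0, "dz": 0.4, "rx": 0, "ry": 0, "rz": 0, "claw": 1},
  {"dx": 0, "dy": 0, "dz": 0.2, "rx": 0, "ry": 0, "rz": 0, "claw": 1},
  {"dx": 0, "dy": 0, "dz": 0, "rx": 0, "ry": 0, "rz": 0, "claw": 1},
  {"dx": 0, "dy": 0, "dz": 0, "rx": 0, "ry": 0, "rz": 0, "claw": 1},
])

```text
time_s: 3.8
ee_pos: [0.4928, 0.0688, 0.0732]
eef_rot: [3.141, 0.0, 1.68]
force: [0.7, -1.1, 0.2]
grip_width: 0.0006
grip_force: 0.0
```

step_arm([
  {"dx": 0, "dy": 0, "dz": 0.03, "rx": 0, "ry": 0, "rz": 0, "claw": 1},
  {"dx": 0, "dy": 0, "dz": 0.02, "rx": 0, "ry": 0, "rz": 0, "claw": 1},
  {"dx": 0, "dy": 0, "dz": 0.015, "rx": 0, "ry": 0, "rz": 0, "claw": 1},
  {"dx": 0, "dy": 0, "dz": 0.01, "rx": 0, "ry": 0, "rz": 0, "claw": 1},
  {"dx": 0, "dy": 0, "dz": 0, "rx": 0, "ry": 0, "rz": 0, "claw": 1},
  {"dx": 0, "dy": 0, "dz": 0, "rx": 0, "ry": 0, "rz": 0, "claw": 1},
  {"dx": 0, "dy": 0, "dz": 0, "rx": 0, "ry": 0, "rz": 0, "claw": 1},
])

```text
time_s: 4.5
ee_pos: [0.4925, 0.0688, 0.0653]
eef_rot: [3.141, 0.0, 1.677]
force: [-2.0, 0.1, 5.4]
grip_width: 0.0004
grip_force: 2.8
```

step_arm([
  {"dx": 0, "dy": 0, "dz": 0.003, "rx": 0, "ry": 0, "rz": 0, "claw": 1},
  {"dx": 0, "dy": 0, "dz": 0, "rx": 0, "ry": 0, "rz": 0, "claw": 1},
])

```text
time_s: 4.7
ee_pos: [0.4925, 0.0688, 0.0652]
eef_rot: [3.141, 0.0, 1.677]
force: [-3.9, 0.2, 10.5]
grip_width: 0.0007
grip_force: 4.9
```

Contact is found, at about 17 N/mm. I ease off slightly and start dragging.

step_arm([
  {"dx": 0.01, "dy": 0, "dz": -0.001, "rx": 0, "ry": 0, "rz": 0, "claw": 1},
  {"dx": 0.02, "dy": 0, "dz": 0, "rx": 0, "ry": 0, "rz": 0, "claw": 1},
  {"dx": 0.02, "dy": 0, "dz": 0, "rx": 0, "ry": 0, "rz": 0, "claw": 1},
  {"dx": 0.02, "dy": 0, "dz": 0, "rx": 0, "ry": 0, "rz": 0, "claw": 1},
  {"dx": 0.02, "dy": 0, "dz": 0, "rx": 0, "ry": 0, "rz": 0, "claw": 1},
])

```text
time_s: 5.2
ee_pos: [0.4919, 0.0775, 0.0653]
eef_rot: [3.14, 0.001, 1.677]
force: [0.5, -2.7, 6.4]
grip_width: 0.0006
grip_force: 3.0
```

```bash
python3 - <<'E'
from station import telemetry
import numpy as np
for i in range(2):
    o=telemetry.get_obs(); print(np.round(o["ee_pos"],4),np.round(o["force"],2),o["time_s"])
E
```

```text
[0.4919 0.0775 0.0653] [ 0.48 -2.67  6.38] 5.2
[0.4919 0.0775 0.0653] [ 0.48 -2.67  6.38] 5.2
```

Drag is 2.7 N at 6.4 N of press, which fits the tile sliding with the fingers. Continuing.

step_arm([
  {"dx": 0.025, "dy": 0, "dz": 0, "rx": 0, "ry": 0, "rz": 0, "claw": 1},
  {"dx": 0.025, "dy": 0, "dz": 0, "rx": 0, "ry": 0, "rz": 0, "claw": 1},
  {"dx": 0.025, "dy": 0, "dz": 0, "rx": 0, "ry": 0, "rz": 0, "claw": 1},
  {"dx": 0.025, "dy": 0, "dz": 0, "rx": 0, "ry": 0, "rz": 0, "claw": 1},
  {"dx": 0.025, "dy": 0, "dz": 0, "rx": 0, "ry": 0, "rz": 0, "claw": 1},
  {"dx": 0.025, "dy": 0, "dz": 0, "rx": 0, "ry": 0, "rz": 0, "claw": 1},
])

```text
time_s: 5.8
ee_pos: [0.4904, 0.0925, 0.0653]
eef_rot: [3.14, 0.001, 1.677]
force: [0.9, -3.8, 5.1]
grip_width: 0.0006
grip_force: 3.0
```

```bash
cat > look.py <<'E'
import sys,pickle,numpy as np,cv2
from h import *
from station import viewer,telemetry
for n,roi in (("top",(180,215,340,325)),("side",(220,200,430,395))):
    c=viewer.camera(n); pickle.dump(c,open(n+"1.pkl","wb"))
    z=float(sys.argv[1]); print(n,rect(c,"blue",z,roi)[0])
    if len(sys.argv)>2: cv2.imwrite(f"pics/{n}_{sys.argv[2]}.png",c["img"][:,:,::-1])
o=telemetry.get_obs(); print(np.round(o["ee_pos"],4),np.round(o["force"],2),o["time_s"])
E
python3 look.py 0.048 a
```

```text
top [533.29 144.58  20.84  20.89   8.59   0.96]
side [488.35  94.67  90.49  89.75   5.38   0.7 ]
[0.4903 0.0928 0.0653] [-0.05 -0.49  6.56] 5.9
```

The side camera shows the tile moved 23.8 mm, the same as the tool.

step_arm([
  {"dx": 0.025, "dy": 0, "dz": 0, "rx": 0, "ry": 0, "rz": 0, "claw": 1},
  {"dx": 0.025, "dy": 0, "dz": 0, "rx": 0, "ry": 0, "rz": 0, "claw": 1},
  {"dx": 0.025, "dy": 0, "dz": 0, "rx": 0, "ry": 0, "rz": 0, "claw": 1},
  {"dx": 0.025, "dy": 0, "dz": 0, "rx": 0, "ry": 0, "rz": 0, "claw": 1},
  {"dx": 0.025, "dy": 0, "dz": 0, "rx": 0, "ry": 0, "rz": 0, "claw": 1},
  {"dx": 0.025, "dy": 0, "dz": 0, "rx": 0, "ry": 0, "rz": 0, "claw": 1},
  {"dx": 0.025, "dy": 0, "dz": 0, "rx": 0, "ry": 0, "rz": 0, "claw": 1},
  {"dx": 0.025, "dy": 0, "dz": 0, "rx": 0, "ry": 0, "rz": 0, "claw": 1},
  {"dx": 0.025, "dy": 0, "dz": 0, "rx": 0, "ry": 0, "rz": 0, "claw": 1},
  {"dx": 0.025, "dy": 0, "dz": 0, "rx": 0, "ry": 0, "rz": 0, "claw": 1},
])

```text
time_s: 6.9
ee_pos: [0.4877, 0.1174, 0.0653]
eef_rot: [3.14, 0.0, 1.677]
force: [-0.0, -2.7, 5.7]
grip_width: 0.0007
grip_force: 3.1
```

step_arm([
  {"dx": 0.02, "dy": 0, "dz": 0, "rx": 0, "ry": 0, "rz": 0, "claw": 1},
  {"dx": 0.02, "dy": 0, "dz": 0, "rx": 0, "ry": 0, "rz": 0, "claw": 1},
  {"dx": 0.02, "dy": 0, "dz": 0, "rx": 0, "ry": 0, "rz": 0, "claw": 1},
  {"dx": 0.02, "dy": 0, "dz": 0, "rx": 0, "ry": 0, "rz": 0, "claw": 1},
  {"dx": 0.02, "dy": 0, "dz": 0, "rx": 0, "ry": 0, "rz": 0, "claw": 1},
])

```text
time_s: 7.4
ee_pos: [0.4866, 0.1273, 0.0653]
eef_rot: [3.14, 0.0, 1.677]
force: [0.3, -3.5, 5.6]
grip_width: 0.0004
grip_force: 3.1
```

step_arm([
  {"dx": 0.015, "dy": 0, "dz": 0, "rx": 0, "ry": 0, "rz": 0, "claw": 1},
  {"dx": 0.015, "dy": 0, "dz": 0, "rx": 0, "ry": 0, "rz": 0, "claw": 1},
  {"dx": 0.015, "dy": 0, "dz": 0, "rx": 0, "ry": 0, "rz": 0, "claw": 1},
  {"dx": 0.015, "dy": 0, "dz": 0, "rx": 0, "ry": 0, "rz": 0, "claw": 1},
])

```text
time_s: 7.8
ee_pos: [0.4859, 0.1333, 0.0652]
eef_rot: [3.14, 0.0, 1.677]
force: [-0.4, -2.7, 5.7]
grip_width: 0.0007
grip_force: 2.6
```

step_arm([
  {"dx": 0.015, "dy": 0, "dz": 0, "rx": 0, "ry": 0, "rz": 0, "claw": 1},
  {"dx": 0.015, "dy": 0, "dz": 0, "rx": 0, "ry": 0, "rz": 0, "claw": 1},
  {"dx": 0.015, "dy": 0, "dz": 0, "rx": 0, "ry": 0, "rz": 0, "claw": 1},
])

```text
time_s: 8.1
ee_pos: [0.4853, 0.1378, 0.0651]
eef_rot: [3.141, 0.0, 1.677]
force: [-0.4, -3.2, 4.3]
grip_width: 0.0009
grip_force: 2.5
```

step_arm([
  {"dx": 0.015, "dy": 0, "dz": 0.001, "rx": 0, "ry": 0, "rz": 0, "claw": 1},
  {"dx": 0.015, "dy": 0, "dz": 0.0005, "rx": 0, "ry": 0, "rz": 0, "claw": 1},
  {"dx": 0.015, "dy": 0, "dz": 0.0005, "rx": 0, "ry": 0, "rz": 0, "claw": 1},
  {"dx": 0.015, "dy": 0, "dz": 0.0005, "rx": 0, "ry": 0, "rz": 0, "claw": 1},
])

```text
time_s: 8.5
ee_pos: [0.4847, 0.1438, 0.0649]
eef_rot: [3.141, 0.0, 1.677]
force: [0.8, -2.8, 6.1]
grip_width: 0.0005
grip_force: 3.1
```

step_arm([
  {"dx": 0.015, "dy": 0, "dz": 0.0005, "rx": 0, "ry": 0, "rz": 0, "claw": 1},
  {"dx": 0.015, "dy": 0, "dz": 0.0005, "rx": 0, "ry": 0, "rz": 0, "claw": 1},
  {"dx": 0.015, "dy": 0, "dz": 0.0005, "rx": 0, "ry": 0, "rz": 0, "claw": 1},
])

```text
time_s: 8.8
ee_pos: [0.4843, 0.1482, 0.0648]
eef_rot: [3.14, 0.0, 1.677]
force: [0.4, -3.0, 7.4]
grip_width: 0.0005
grip_force: 3.4
```

step_arm([
  {"dx": 0.02, "dy": 0, "dz": 0.0002, "rx": 0, "ry": 0, "rz": 0, "claw": 1},
  {"dx": 0.02, "dy": 0, "dz": 0.0003, "rx": 0, "ry": 0, "rz": 0, "claw": 1},
  {"dx": 0.02, "dy": 0, "dz": 0.0003, "rx": 0, "ry": 0, "rz": 0, "claw": 1},
  {"dx": 0.02, "dy": 0, "dz": 0.0003, "rx": 0, "ry": 0, "rz": 0, "claw": 1},
  {"dx": 0.02, "dy": 0, "dz": 0.0003, "rx": 0, "ry": 0, "rz": 0, "claw": 1},
])

```text
time_s: 9.3
ee_pos: [0.4832, 0.1582, 0.0646]
eef_rot: [3.141, 0.0, 1.677]
force: [0.2, -3.0, 6.0]
grip_width: 0.0003
grip_force: 3.2
```

```bash
python3 look.py 0.0472 b
```

```text
top [524.31 215.54  20.28  10.26   1.64   0.96]
side [480.06 165.95  90.08  79.59   6.62   0.67]
[0.4832 0.1584 0.0646] [ 0.36 -1.14  5.59] 9.4
```

View pics/side_b.png

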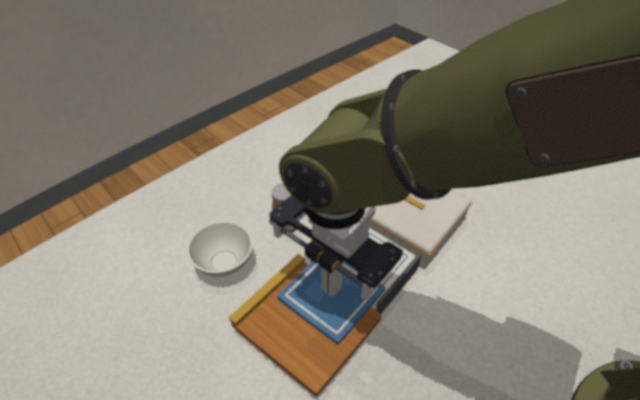

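The side view shows the blue tile bridging from the white tile at about (400,275) onto the stand, square, with a gap to the rail at about (268,288).

step_arm([
  {"dx": 0.02, "dy": 0, "dz": 0.0003, "rx": 0, "ry": 0, "rz": 0, "claw": 1},
  {"dx": 0.02, "dy": 0, "dz": 0.0003, "rx": 0, "ry": 0, "rz": 0, "claw": 1},
  {"dx": 0.02, "dy": 0, "dz": 0.0003, "rx": 0, "ry": 0, "rz": 0, "claw": 1},
  {"dx": 0.02, "dy": 0, "dz": 0.0003, "rx": 0, "ry": 0, "rz": 0, "claw": 1},
  {"dx": 0.02, "dy": 0, "dz": 0.0003, "rx": 0, "ry": 0, "rz": 0, "claw": 1},
  {"dx": 0.02, "dy": 0, "dz": 0.0003, "rx": 0, "ry": 0, "rz": 0, "claw": 1},
])

```text
time_s: 10.0
ee_pos: [0.4819, 0.1702, 0.0645]
eef_rot: [3.141, 0.0, 1.677]
force: [0.6, -2.6, 5.8]
grip_width: 0.0003
grip_force: 3.3
```

step_arm([
  {"dx": 0.02, "dy": 0, "dz": 0.0002, "rx": 0, "ry": 0, "rz": 0, "claw": 1},
  {"dx": 0.02, "dy": 0, "dz": 0.0002, "rx": 0, "ry": 0, "rz": 0, "claw": 1},
  {"dx": 0.02, "dy": 0, "dz": 0.0002, "rx": 0, "ry": 0, "rz": 0, "claw": 1},
  {"dx": 0.02, "dy": 0, "dz": 0.0002, "rx": 0, "ry": 0, "rz": 0, "claw": 1},
])

```text
time_s: 10.4
ee_pos: [0.4811, 0.1781, 0.0644]
eef_rot: [3.14, 0.0, 1.677]
force: [-0.2, -3.2, 6.5]
grip_width: 0.0006
grip_force: 3.2
```

step_arm([
  {"dx": 0.02, "dy": 0, "dz": 0.0002, "rx": 0, "ry": 0, "rz": 0, "claw": 1},
  {"dx": 0.02, "dy": 0, "dz": 0.0002, "rx": 0, "ry": 0, "rz": 0, "claw": 1},
  {"dx": 0.02, "dy": 0, "dz": 0.0002, "rx": 0, "ry": 0, "rz": 0, "claw": 1},
  {"dx": 0.02, "dy": 0, "dz": 0.0002, "rx": 0, "ry": 0, "rz": 0, "claw": 1},
])

```text
time_s: 10.8
ee_pos: [0.4802, 0.1861, 0.0643]
eef_rot: [3.141, 0.0, 1.677]
force: [0.4, -3.1, 7.6]
grip_width: 0.0004
grip_force: 3.3
```

step_arm([
  {"dx": 0.02, "dy": 0, "dz": 0, "rx": 0, "ry": 0, "rz": 0, "claw": 1},
  {"dx": 0.02, "dy": 0, "dz": 0, "rx": 0, "ry": 0, "rz": 0, "claw": 1},
  {"dx": 0.01, "dy": 0, "dz": 0, "rx": 0, "ry": 0, "rz": 0, "claw": 1},
])

```text
time_s: 11.1
ee_pos: [0.4791, 0.1913, 0.0636]
eef_rot: [-3.141, -0.0, 1.677]
force: [0.2, 0.1, 0.2]
grip_width: 0.0006
grip_force: 0.0
```

The rear edge has dropped onto the stand. I re-press gently.

step_arm([
  {"dx": 0, "dy": 0, "dz": 0.003, "rx": 0, "ry": 0, "rz": 0, "claw": 1},
  {"dx": 0, "dy": 0, "dz": 0, "rx": 0, "ry": 0, "rz": 0, "claw": 1},
])

```text
time_s: 11.3
ee_pos: [0.4791, 0.1911, 0.0634]
eef_rot: [-3.141, -0.0, 1.677]
force: [0.1, -1.0, 0.3]
grip_width: 0.0006
grip_force: 0.0
```

step_arm([
  {"dx": 0, "dy": 0, "dz": 0.002, "rx": 0, "ry": 0, "rz": 0, "claw": 1},
  {"dx": 0, "dy": 0, "dz": 0, "rx": 0, "ry": 0, "rz": 0, "claw": 1},
])

```text
time_s: 11.5
ee_pos: [0.4792, 0.191, 0.0633]
eef_rot: [-3.141, 0.0, 1.677]
force: [0.3, -0.7, 0.1]
grip_width: 0.0005
grip_force: 0.1
```

step_arm([
  {"dx": 0, "dy": 0, "dz": 0.003, "rx": 0, "ry": 0, "rz": 0, "claw": 1},
  {"dx": 0, "dy": 0, "dz": 0, "rx": 0, "ry": 0, "rz": 0, "claw": 1},
])

```text
time_s: 11.7
ee_pos: [0.4793, 0.1911, 0.0633]
eef_rot: [-3.142, 0.0, 1.677]
force: [-1.9, -0.6, 4.8]
grip_width: 0.0003
grip_force: 2.3
```

```bash
python3 look.py 0.046 c
```

```text
top [531.17 224.17   6.1   22.6    1.63   0.96]
side [476.73 200.45  90.48  69.18   6.18   0.65]
[0.4793 0.1911 0.0633] [-2.31 -1.06  6.56] 11.8
```

step_arm([
  {"dx": 0.02, "dy": 0, "dz": 0, "rx": 0, "ry": 0, "rz": 0, "claw": 1},
  {"dx": 0.02, "dy": 0, "dz": 0, "rx": 0, "ry": 0, "rz": 0, "claw": 1},
  {"dx": 0.02, "dy": 0, "dz": 0, "rx": 0, "ry": 0, "rz": 0, "claw": 1},
  {"dx": 0.02, "dy": 0, "dz": 0, "rx": 0, "ry": 0, "rz": 0, "claw": 1},
  {"dx": 0.02, "dy": 0, "dz": 0, "rx": 0, "ry": 0, "rz": 0, "claw": 1},
])

```text
time_s: 12.3
ee_pos: [0.4785, 0.2012, 0.0633]
eef_rot: [3.141, 0.0, 1.677]
force: [0.8, -2.8, 5.4]
grip_width: 0.0006
grip_force: 2.7
```

step_arm([
  {"dx": 0.02, "dy": 0, "dz": 0, "rx": 0, "ry": 0, "rz": 0, "claw": 1},
  {"dx": 0.02, "dy": 0, "dz": 0, "rx": 0, "ry": 0, "rz": 0, "claw": 1},
  {"dx": 0.02, "dy": 0, "dz": 0, "rx": 0, "ry": 0, "rz": 0, "claw": 1},
  {"dx": 0.02, "dy": 0, "dz": 0, "rx": 0, "ry": 0, "rz": 0, "claw": 1},
  {"dx": 0.02, "dy": 0, "dz": 0, "rx": 0, "ry": 0, "rz": 0, "claw": 1},
  {"dx": 0.01, "dy": 0, "dz": 0, "rx": 0, "ry": 0, "rz": 0, "claw": 1},
])

```text
time_s: 12.9
ee_pos: [0.4773, 0.2122, 0.0633]
eef_rot: [3.141, 0.0, 1.677]
force: [-0.1, -3.1, 5.4]
grip_width: 0.0005
grip_force: 2.8
```

```bash
python3 look.py 0.046 d
```

```text
top [529.63 135.94  30.82   9.64  20.24   0.96]
side [475.28 214.36  90.62  43.47   6.88   0.64]
[0.4773 0.2122 0.0633] [0.73 0.27 5.32] 13.0
```

View pics/side_d.png

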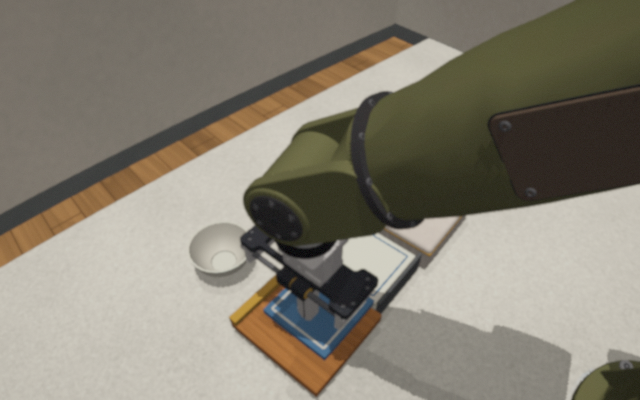

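The tile is wholly on the stand and centred along it, square, with a gap of about 13 mm to the rail on the left at (255,300). Now I slide it to the rail along tool y.

step_arm([
  {"dx": 0, "dy": 0.015, "dz": 0, "rx": 0, "ry": 0, "rz": 0, "claw": 1},
  {"dx": 0, "dy": 0.015, "dz": 0, "rx": 0, "ry": 0, "rz": 0, "claw": 1},
  {"dx": 0, "dy": 0.015, "dz": 0, "rx": 0, "ry": 0, "rz": 0, "claw": 1},
  {"dx": 0, "dy": 0.015, "dz": 0, "rx": 0, "ry": 0, "rz": 0, "claw": 1},
  {"dx": 0, "dy": 0.015, "dz": 0, "rx": 0, "ry": 0, "rz": 0, "claw": 1},
  {"dx": 0, "dy": 0.01, "dz": 0, "rx": 0, "ry": 0, "rz": 0, "claw": 1},
])

```text
time_s: 13.6
ee_pos: [0.4852, 0.2133, 0.0633]
eef_rot: [-3.141, -0.0, 1.677]
force: [-3.9, 0.2, 7.9]
grip_width: 0.0009
grip_force: 4.2
```

step_arm([
  {"dx": 0, "dy": 0.005, "dz": 0, "rx": 0, "ry": 0, "rz": 0, "claw": 1},
  {"dx": 0, "dy": 0.005, "dz": 0, "rx": 0, "ry": 0, "rz": 0, "claw": 1},
  {"dx": 0, "dy": 0.005, "dz": 0, "rx": 0, "ry": 0, "rz": 0, "claw": 1},
  {"dx": 0, "dy": 0.005, "dz": 0, "rx": 0, "ry": 0, "rz": 0, "claw": 1},
])

```text
time_s: 14.0
ee_pos: [0.4871, 0.2135, 0.0633]
eef_rot: [-3.141, -0.0, 1.677]
force: [-4.9, 0.5, 9.0]
grip_width: 0.0004
grip_force: 4.1
```

step_arm([
  {"dx": 0, "dy": 0.005, "dz": -0.001, "rx": 0, "ry": 0, "rz": 0, "claw": 1},
  {"dx": 0, "dy": 0.005, "dz": 0, "rx": 0, "ry": 0, "rz": 0, "claw": 1},
])

```text
time_s: 14.2
ee_pos: [0.4882, 0.2136, 0.0633]
eef_rot: [-3.141, -0.0, 1.677]
force: [-3.8, -0.1, 7.2]
grip_width: 0.0006
grip_force: 3.5
```

step_arm([
  {"dx": 0, "dy": 0.005, "dz": 0, "rx": 0, "ry": 0, "rz": 0, "claw": 1},
  {"dx": 0, "dy": 0.005, "dz": 0, "rx": 0, "ry": 0, "rz": 0, "claw": 1},
])

```text
time_s: 14.4
ee_pos: [0.4892, 0.2137, 0.0633]
eef_rot: [-3.141, -0.0, 1.677]
force: [-3.0, 0.5, 7.6]
grip_width: 0.0006
grip_force: 3.5
```

step_arm([
  {"dx": 0, "dy": 0.005, "dz": 0, "rx": 0, "ry": 0, "rz": 0, "claw": 1},
  {"dx": 0, "dy": 0.005, "dz": 0, "rx": 0, "ry": 0, "rz": 0, "claw": 1},
])

```text
time_s: 14.6
ee_pos: [0.4901, 0.2138, 0.0633]
eef_rot: [-3.141, -0.0, 1.677]
force: [-4.6, -0.3, 6.5]
grip_width: 0.0
grip_force: 3.5
```

step_arm([
  {"dx": 0, "dy": 0.005, "dz": 0, "rx": 0, "ry": 0, "rz": 0, "claw": 1},
  {"dx": 0, "dy": 0.005, "dz": 0, "rx": 0, "ry": 0, "rz": 0, "claw": 1},
])

```text
time_s: 14.8
ee_pos: [0.4911, 0.2139, 0.0633]
eef_rot: [-3.141, -0.0, 1.677]
force: [-3.1, -0.3, 7.1]
grip_width: 0.0007
grip_force: 3.5
```

```bash
python3 look.py 0.046 e; python3 - <<'E'
import cv2
a=cv2.imread("pics/side_e.png")[240:390,220:400]; cv2.imwrite("pics/e_crop.png",cv2.resize(a,None,fx=4,fy=4,interpolation=cv2.INTER_CUBIC))
E
```

```text
top [479.92 150.78  10.21  21.8   20.28   0.96]
side [482.76 191.45  91.04  90.89   3.77   0.65]
[0.4912 0.2139 0.0633] [-3.32  0.    6.8 ] 14.9
```

View pics/e_crop.png

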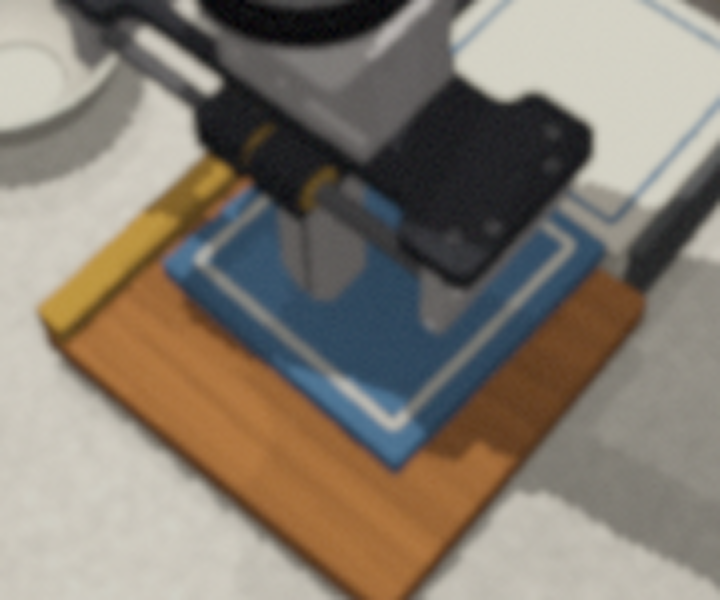

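The crop shows the blue tile's border corners at (205,262), (395,425) and (570,240). The fingertips touch at about (320,290), so they are off the tile's centre, and the near tile corner is still short of the rail. I'll convert corners to positions for this picture and the two earlier ones.

```bash
python3 - <<'E'
import pickle,cv2,numpy as np
from h import *
c=pickle.load(open("side1.pkl","rb"))
f=lambda p:np.array(p)/4+[220,240]
so=np.array([480.2,212.8]); a=np.deg2rad(6.2); R=np.array([[np.cos(a),-np.sin(a)],[np.sin(a),np.cos(a)]])
S=lambda w:np.round((w*1000-so)@R,1).tolist()
print("border e",S(world(c,f([[205,262],[395,425],[570,240]]),.046)))
print("outer e",S(world(c,f([[170,262],[397,455],[605,240]]),.046)))
print("stand",S(world(c,f([[395,600],[642,300]]),.034)), "rail", S(world(c,f([[40,312]]),.046)))
print("finger",S(world(c,f([[320,295]]),.046)))
for n in "acbde"[0:]:
    im=cv2.imread(f"pics/side_{n}.png")[:,:,::-1]; c["img"]=im; p,m=blob(c,"blue",(220,200,430,395)); w=world(c,p,.046)*1000; q=(w-so)@R
    print(n,"xmin,xmax,ymin,ymax",np.round(np.r_[np.percentile(q[:,0],[1,99]),np.percentile(q[:,1],[1,99])],1), len(p))
ims=[cv2.imread(f"pics/side_{n}.png")[230:390,220:420] for n in "cd"]
cv2.imwrite("pics/cd.png",cv2.resize(np.hstack(ims),None,fx=2,fy=2,interpolation=cv2.INTER_CUBIC))
E
```

```text
border e [[48.7, 25.3], [-48.1, 29.7], [-50.6, -70.5]]
outer e [[58.7, 33.8], [-55.9, 37.9], [-60.8, -78.9]]
stand [[-85.5, 74.3], [-83.6, -73.2]] rail [[80.2, 80.1]]
finger [[6.5, 7.9]]
a xmin,xmax,ymin,ymax [ -49.1   41.4 -164.   -74.2] 195
c xmin,xmax,ymin,ymax [-49.9  40.3 -46.1  22.6] 182
b xmin,xmax,ymin,ymax [-49.6  40.5 -87.1  -7.6] 191
d xmin,xmax,ymin,ymax [-50.   40.4 -19.8  23.4] 152
e xmin,xmax,ymin,ymax [-46.1  46.5 -64.5  24.7] 212
```

View pics/cd.png

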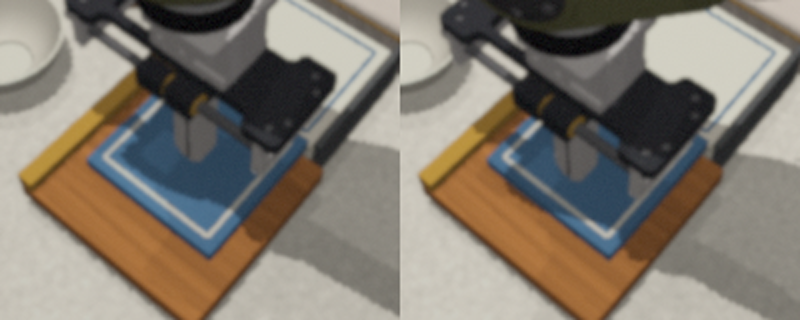

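The two crops (before and after the last +y drag) show the tile in the same place. The fingers slipped on it at about 5.5 N, so it sits near y≈-23, x≈0, turned about -2.5°. I lift off, go back to the tile's centre and press harder, around 11 N.

step_arm([
  {"dx": 0, "dy": 0, "dz": -0.05, "rx": 0, "ry": 0, "rz": 0, "claw": 1},
  {"dx": -0.12, "dy": -0.05, "dz": 0, "rx": 0, "ry": 0, "rz": 0, "claw": 1},
  {"dx": -0.12, "dy": -0.05, "dz": 0, "rx": 0, "ry": 0, "rz": 0, "claw": 1},
  {"dx": 0, "dy": 0, "dz": 0.03, "rx": 0, "ry": 0, "rz": 0, "claw": 1},
  {"dx": 0, "dy": 0, "dz": 0.01, "rx": 0, "ry": 0, "rz": 0, "claw": 1},
  {"dx": 0, "dy": 0, "dz": 0.007, "rx": 0, "ry": 0, "rz": 0, "claw": 1},
  {"dx": 0, "dy": 0, "dz": 0, "rx": 0, "ry": 0, "rz": 0, "claw": 1},
  {"dx": 0, "dy": 0, "dz": 0, "rx": 0, "ry": 0, "rz": 0, "claw": 1},
])

```text
time_s: 15.7
ee_pos: [0.4841, 0.1888, 0.0634]
eef_rot: [-3.142, -0.0, 1.678]
force: [-0.3, -0.2, 0.7]
grip_width: 0.0005
grip_force: 0.0
```

step_arm([
  {"dx": 0, "dy": 0, "dz": 0.003, "rx": 0, "ry": 0, "rz": 0, "claw": 1},
  {"dx": 0, "dy": 0, "dz": 0, "rx": 0, "ry": 0, "rz": 0, "claw": 1},
])

```text
time_s: 15.9
ee_pos: [0.4841, 0.1888, 0.0633]
eef_rot: [3.141, -0.0, 1.677]
force: [-1.3, 0.8, 3.2]
grip_width: 0.0003
grip_force: 1.4
```

step_arm([
  {"dx": 0, "dy": 0, "dz": 0.003, "rx": 0, "ry": 0, "rz": 0, "claw": 1},
  {"dx": 0, "dy": 0, "dz": 0.001, "rx": 0, "ry": 0, "rz": 0, "claw": 1},
  {"dx": 0, "dy": 0, "dz": 0, "rx": 0, "ry": 0, "rz": 0, "claw": 1},
])

```text
time_s: 16.2
ee_pos: [0.4841, 0.1888, 0.0632]
eef_rot: [3.141, -0.0, 1.677]
force: [-4.1, 0.8, 8.8]
grip_width: 0.0007
grip_force: 4.1
```

step_arm([
  {"dx": 0.01, "dy": 0, "dz": 0, "rx": 0, "ry": 0, "rz": 0, "claw": 1},
  {"dx": 0.01, "dy": 0, "dz": 0, "rx": 0, "ry": 0, "rz": 0, "claw": 1},
  {"dx": 0.01, "dy": 0, "dz": 0, "rx": 0, "ry": 0, "rz": 0, "claw": 1},
  {"dx": 0.01, "dy": 0, "dz": 0, "rx": 0, "ry": 0, "rz": 0, "claw": 1},
  {"dx": 0.01, "dy": 0, "dz": 0, "rx": 0, "ry": 0, "rz": 0, "claw": 1},
  {"dx": 0.01, "dy": 0, "dz": 0, "rx": 0, "ry": 0, "rz": 0, "claw": 1},
])

```text
time_s: 16.8
ee_pos: [0.4839, 0.1944, 0.0633]
eef_rot: [3.14, 0.0, 1.677]
force: [0.1, -1.9, 6.2]
grip_width: 0.0006
grip_force: 3.0
```

```bash
cat > q.py <<'E'
import sys,cv2,numpy as np
from h import *
from station import viewer,telemetry
c=viewer.camera("side"); cv2.imwrite(f"pics/side_{sys.argv[1]}.png",c["img"][:,:,::-1])
so=np.array([480.2,212.8]); a=np.deg2rad(6.2); R=np.array([[np.cos(a),-np.sin(a)],[np.sin(a),np.cos(a)]])
p,m=blob(c,"blue",(220,200,430,395)); q=(world(c,p,.046)*1000-so)@R
# +y border edge: extreme y per x column, robust line fit
xs,ys=[],[]
for x in np.arange(-42,40,3.):
    s=q[abs(q[:,0]-x)<2]
    if len(s): xs.append(x); ys.append(s[:,1].max())
L=cv2.fitLine(np.float32(np.c_[xs,ys]),cv2.DIST_HUBER,0,.01,.01).ravel()
print("x range",np.round(np.percentile(q[:,0],[1,99]),1),"y edge",round(float(np.median(ys)),1),"slope deg",round(float(np.degrees(np.arctan(L[1]/L[0]))),2))
o=telemetry.get_obs(); print(np.round(o["ee_pos"],4),np.round(o["force"],2),o["time_s"])
E
python3 q.py f
```

```text
x range [-44.1  47.3] y edge 28.6 slope deg -2.86
[0.4839 0.1945 0.0633] [-0.09 -2.52  5.66] 16.85
```

The tile moved with the fingers this time. I add a bit of press and go on.

step_arm([
  {"dx": 0.01, "dy": 0, "dz": 0.002, "rx": 0, "ry": 0, "rz": 0, "claw": 1},
  {"dx": 0.01, "dy": 0, "dz": 0, "rx": 0, "ry": 0, "rz": 0, "claw": 1},
  {"dx": 0.01, "dy": 0, "dz": 0, "rx": 0, "ry": 0, "rz": 0, "claw": 1},
  {"dx": 0.01, "dy": 0, "dz": 0, "rx": 0, "ry": 0, "rz": 0, "claw": 1},
  {"dx": 0.01, "dy": 0, "dz": 0, "rx": 0, "ry": 0, "rz": 0, "claw": 1},
  {"dx": 0.01, "dy": 0, "dz": 0, "rx": 0, "ry": 0, "rz": 0, "claw": 1},
])

```text
time_s: 17.45
ee_pos: [0.4834, 0.2004, 0.0632]
eef_rot: [3.14, 0.0, 1.677]
force: [0.4, -3.3, 8.1]
grip_width: 0.0003
grip_force: 3.9
```

```bash
python3 q.py g
```

```text
x range [-44.   47.3] y edge 34.7 slope deg -2.88
[0.4834 0.2005 0.0632] [ 0.74 -2.75  7.36] 17.5
```

It tracks the tool exactly (6.1 mm). I drag 12 mm more, then check.

step_arm([
  {"dx": 0.012, "dy": 0, "dz": 0, "rx": 0, "ry": 0, "rz": 0, "claw": 1},
  {"dx": 0.012, "dy": 0, "dz": 0, "rx": 0, "ry": 0, "rz": 0, "claw": 1},
  {"dx": 0.012, "dy": 0, "dz": 0, "rx": 0, "ry": 0, "rz": 0, "claw": 1},
  {"dx": 0.012, "dy": 0, "dz": 0, "rx": 0, "ry": 0, "rz": 0, "claw": 1},
  {"dx": 0.012, "dy": 0, "dz": 0, "rx": 0, "ry": 0, "rz": 0, "claw": 1},
  {"dx": 0.012, "dy": 0, "dz": 0, "rx": 0, "ry": 0, "rz": 0, "claw": 1},
  {"dx": 0.012, "dy": 0, "dz": 0, "rx": 0, "ry": 0, "rz": 0, "claw": 1},
  {"dx": 0.012, "dy": 0, "dz": 0, "rx": 0, "ry": 0, "rz": 0, "claw": 1},
  {"dx": 0.012, "dy": 0, "dz": 0, "rx": 0, "ry": 0, "rz": 0, "claw": 1},
  {"dx": 0.012, "dy": 0, "dz": 0, "rx": 0, "ry": 0, "rz": 0, "claw": 1},
])

```text
time_s: 18.5
ee_pos: [0.4822, 0.2124, 0.0633]
eef_rot: [3.14, 0.0, 1.677]
force: [1.0, -2.8, 7.0]
grip_width: 0.0005
grip_force: 3.9
```

```bash
python3 q.py i
```

```text
x range [-44.2  47.4] y edge 47.0 slope deg -2.7
[0.4822 0.2125 0.0633] [ 0.97 -2.82  7.41] 18.55
```

Now y≈0. I turn the tile +2.7° with the tool, then slide it toward the rail.

step_arm([
  {"dx": 0, "dy": 0, "dz": 0.001, "rx": 0, "ry": 0, "rz": -0.01, "claw": 1},
  {"dx": 0, "dy": 0, "dz": 0, "rx": 0, "ry": 0, "rz": -0.01, "claw": 1},
  {"dx": 0, "dy": 0, "dz": 0, "rx": 0, "ry": 0, "rz": -0.01, "claw": 1},
  {"dx": 0, "dy": 0, "dz": 0, "rx": 0, "ry": 0, "rz": 0, "claw": 1},
])

```text
time_s: 18.95
ee_pos: [0.4822, 0.2126, 0.0632]
eef_rot: [3.14, -0.0, 1.725]
force: [-0.3, -2.0, 8.1]
grip_width: 0.0005
grip_force: 4.0
```

step_arm([
  {"dx": 0, "dy": 0.01, "dz": 0, "rx": 0, "ry": 0, "rz": 0, "claw": 1},
  {"dx": 0, "dy": 0.01, "dz": 0, "rx": 0, "ry": 0, "rz": 0, "claw": 1},
  {"dx": 0, "dy": 0.01, "dz": 0, "rx": 0, "ry": 0, "rz": 0, "claw": 1},
  {"dx": 0, "dy": 0.01, "dz": 0, "rx": 0, "ry": 0, "rz": 0, "claw": 1},
])

```text
time_s: 19.35
ee_pos: [0.4856, 0.2133, 0.0632]
eef_rot: [3.141, -0.0, 1.724]
force: [-3.7, -0.6, 11.3]
grip_width: 0.0001
grip_force: 5.6
```

```bash
python3 q.py j
```

```text
x range [-41.2  50.5] y edge 47.4 slope deg -2.42
[0.4858 0.2133 0.0632] [-4.15 -0.54 10.77] 19.4
```

step_arm([
  {"dx": 0, "dy": 0.007, "dz": -0.001, "rx": 0, "ry": 0, "rz": 0, "claw": 1},
  {"dx": 0, "dy": 0.007, "dz": 0, "rx": 0, "ry": 0, "rz": 0, "claw": 1},
  {"dx": 0, "dy": 0.007, "dz": 0, "rx": 0, "ry": 0, "rz": 0, "claw": 1},
])

```text
time_s: 19.7
ee_pos: [0.4877, 0.2136, 0.0632]
eef_rot: [3.141, -0.0, 1.725]
force: [-3.8, -0.0, 11.0]
grip_width: 0.0008
grip_force: 5.1
```

step_arm([
  {"dx": 0, "dy": 0.005, "dz": 0, "rx": 0, "ry": 0, "rz": 0, "claw": 1},
  {"dx": 0, "dy": 0.005, "dz": 0, "rx": 0, "ry": 0, "rz": 0, "claw": 1},
])

```text
time_s: 19.9
ee_pos: [0.4886, 0.2137, 0.0632]
eef_rot: [3.141, -0.0, 1.724]
force: [-6.4, -1.4, 11.9]
grip_width: 0.0005
grip_force: 6.0
```

step_arm([
  {"dx": 0, "dy": 0.005, "dz": 0, "rx": 0, "ry": 0, "rz": 0, "claw": 1},
  {"dx": 0, "dy": 0.005, "dz": 0, "rx": 0, "ry": 0, "rz": 0, "claw": 1},
])

```text
time_s: 20.1
ee_pos: [0.4894, 0.2138, 0.0632]
eef_rot: [-3.141, -0.0, 1.724]
force: [-6.0, -1.2, 11.9]
grip_width: 0.0005
grip_force: 5.7
```

```bash
python3 q.py k
```

```text
x range [-37.8  53.7] y edge 47.5 slope deg -2.31
[0.4895 0.2139 0.0632] [-5.96 -0.5  11.31] 20.15
```

Drag rose to about 6 N, so the corner is probably touching the rail. I push on gently to square it.

step_arm([
  {"dx": 0, "dy": 0.005, "dz": 0, "rx": 0, "ry": 0, "rz": 0, "claw": 1},
  {"dx": 0, "dy": 0.005, "dz": 0, "rx": 0, "ry": 0, "rz": 0, "claw": 1},
])

```text
time_s: 20.35
ee_pos: [0.4904, 0.214, 0.0633]
eef_rot: [-3.142, -0.0, 1.725]
force: [-6.1, -0.7, 11.2]
grip_width: 0.0005
grip_force: 5.7
```

```bash
python3 q.py l
```

```text
x range [-37.8  53.7] y edge 47.5 slope deg -2.12
[0.4905 0.214  0.0632] [-4.9  -0.8  11.14] 20.4
```

step_arm([
  {"dx": 0, "dy": 0.005, "dz": 0, "rx": 0, "ry": 0, "rz": 0, "claw": 1},
  {"dx": 0, "dy": 0.005, "dz": 0, "rx": 0, "ry": 0, "rz": 0, "claw": 1},
])

```text
time_s: 20.6
ee_pos: [0.4914, 0.2142, 0.0632]
eef_rot: [-3.142, -0.0, 1.724]
force: [-6.1, -1.0, 11.2]
grip_width: 0.0004
grip_force: 5.7
```

```bash
python3 q.py m
```

```text
x range [-37.9  53.8] y edge 47.5 slope deg -2.46
[0.4915 0.2142 0.0632] [-4.59 -1.03 10.69] 20.65
```

The tile has stopped while the fingers slip, so it is against the rail. I lift off and move aside to measure squareness unobstructed.

step_arm([
  {"dx": 0, "dy": 0, "dz": -0.05, "rx": 0, "ry": 0, "rz": 0, "claw": 1},
  {"dx": 0, "dy": 0, "dz": -0.4, "rx": 0, "ry": 0, "rz": 0, "claw": 1},
  {"dx": 0.3, "dy": -0.1, "dz": -0.4, "rx": 0, "ry": 0, "rz": 0, "claw": 1},
  {"dx": 0.3, "dy": -0.3, "dz": 0, "rx": 0, "ry": 0, "rz": 0, "claw": 1},
  {"dx": 0.3, "dy": -0.3, "dz": 0, "rx": 0, "ry": 0, "rz": 0, "claw": 1},
  {"dx": 0.3, "dy": -0.3, "dz": 0, "rx": 0, "ry": 0, "rz": 0, "claw": 1},
  {"dx": 0.3, "dy": -0.3, "dz": 0, "rx": 0, "ry": 0, "rz": 0, "claw": 1},
  {"dx": 0.3, "dy": -0.3, "dz": 0, "rx": 0, "ry": 0, "rz": 0, "claw": 1},
  {"dx": 0.3, "dy": -0.3, "dz": 0, "rx": 0, "ry": 0, "rz": 0, "claw": 1},
  {"dx": 0, "dy": 0, "dz": 0, "rx": 0, "ry": 0, "rz": 0, "claw": 1},
])

```text
time_s: 21.65
ee_pos: [0.2688, 0.3939, 0.147]
eef_rot: [-3.141, -0.0, 1.729]
force: [0.1, -1.2, 0.6]
grip_width: 0.0003
grip_force: 0.0
```

```bash
python3 look.py 0.046 n; python3 - <<'E'
import pickle,cv2,numpy as np
from h import *
for n,roi in (("top",(180,215,340,325)),("side",(220,200,430,395))):
  for k in "01":
    c=pickle.load(open(f"{n}{k}.pkl","rb")); z=.048 if k=="0" else .046
    print(n,k,"blue",rect(c,"blue",z,roi)[0],"brass",rect(c,"brass",.046,roi)[0])
c=pickle.load(open("top1.pkl","rb"))["img"][215:325,180:340,::-1]
cv2.imwrite("pics/n_crop.png",cv2.resize(c,None,fx=5,fy=5,interpolation=cv2.INTER_CUBIC))
E
```

```text
top [488.97 213.87  94.5   95.72   3.86   0.96]
side [503.77 217.49  57.97  91.87   3.65   0.67]
[0.2715 0.3922 0.1468] [-0.07 -0.5  -0.8 ] 21.75
top 0 blue [491.93  68.43  95.54  95.7    5.69   0.96] brass [557.2  221.14  15.43 154.43   6.25   0.97]
top 1 blue [488.97 213.87  94.5   95.72   3.86   0.96] brass [557.35 221.16  15.2  154.43   6.34   0.97]
side 0 blue [490.51  70.99  90.6   90.01   5.31   0.72] brass [467.5  219.55 151.62 150.41   6.6    0.65]
side 1 blue [503.77 217.49  57.97  91.87   3.65   0.67] brass [554.44 225.82  13.5  153.24   6.25   0.68]
```

View pics/n_crop.png

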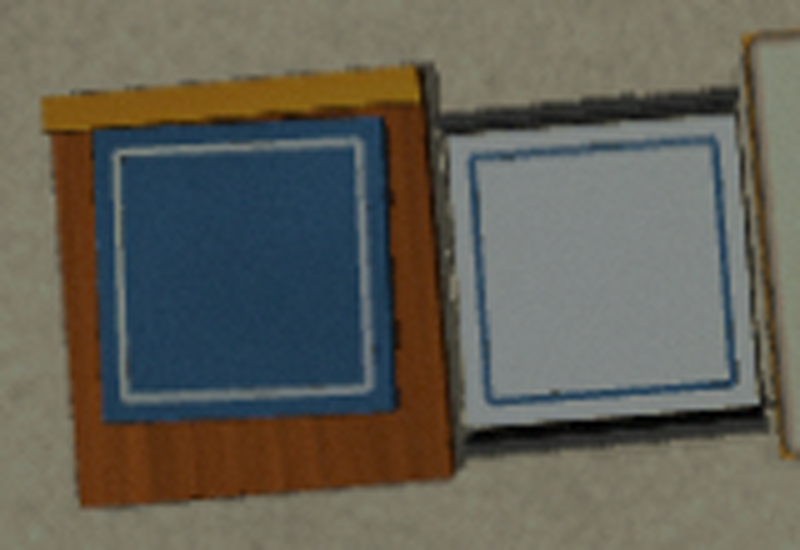

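The top crop shows the tile's left (+y) corner touching the rail at (95,130), with a gap at the right corner (380,115). The tile is turned about -2.4°, and the middle tile is undisturbed. I press on its -y half and drag that end to the rail.

step_arm([
  {"dx": -0.357, "dy": 0.264, "dz": 0, "rx": 0, "ry": 0, "rz": 0, "claw": 1},
  {"dx": -0.357, "dy": 0.264, "dz": 0, "rx": 0, "ry": 0, "rz": 0, "claw": 1},
  {"dx": -0.357, "dy": 0.264, "dz": 0, "rx": 0, "ry": 0, "rz": 0, "claw": 1},
  {"dx": -0.357, "dy": 0.264, "dz": 0, "rx": 0, "ry": 0, "rz": 0, "claw": 1},
  {"dx": -0.357, "dy": 0.264, "dz": 0, "rx": 0, "ry": 0, "rz": 0, "claw": 1},
  {"dx": -0.357, "dy": 0.264, "dz": 0, "rx": 0, "ry": 0, "rz": 0, "claw": 1},
  {"dx": -0.357, "dy": 0.264, "dz": 0, "rx": 0, "ry": 0, "rz": 0, "claw": 1},
  {"dx": 0, "dy": 0, "dz": 0.35, "rx": 0, "ry": 0, "rz": 0.03, "claw": 1},
  {"dx": 0, "dy": 0, "dz": 0.3, "rx": 0, "ry": 0, "rz": 0, "claw": 1},
  {"dx": 0, "dy": 0, "dz": 0, "rx": 0, "ry": 0, "rz": 0, "claw": 1},
])

```text
time_s: 22.75
ee_pos: [0.4915, 0.1711, 0.0785]
eef_rot: [-3.135, 0.001, 1.675]
force: [0.6, 0.2, 0.5]
grip_width: 0.0004
grip_force: 0.0
```

step_arm([
  {"dx": 0, "dy": 0, "dz": 0, "rx": 0, "ry": 0, "rz": 0, "claw": 1},
  {"dx": 0, "dy": 0, "dz": 0, "rx": 0, "ry": 0, "rz": 0, "claw": 1},
])

```text
time_s: 22.95
ee_pos: [0.4937, 0.1732, 0.0835]
eef_rot: [3.139, -0.0, 1.677]
force: [0.2, 0.9, -0.4]
grip_width: 0.0004
grip_force: 0.0
```

step_arm([
  {"dx": 0, "dy": 0, "dz": 0.08, "rx": 0, "ry": 0, "rz": 0, "claw": 1},
  {"dx": 0, "dy": 0, "dz": 0.06, "rx": 0, "ry": 0, "rz": 0, "claw": 1},
  {"dx": 0, "dy": 0, "dz": 0.03, "rx": 0, "ry": 0, "rz": 0, "claw": 1},
  {"dx": 0, "dy": 0, "dz": 0.01, "rx": 0, "ry": 0, "rz": 0, "claw": 1},
  {"dx": 0, "dy": 0, "dz": 0, "rx": 0, "ry": 0, "rz": 0, "claw": 1},
  {"dx": 0, "dy": 0, "dz": 0, "rx": 0, "ry": 0, "rz": 0, "claw": 1},
  {"dx": 0, "dy": 0, "dz": 0, "rx": 0, "ry": 0, "rz": 0, "claw": 1},
])

```text
time_s: 23.65
ee_pos: [0.4928, 0.1733, 0.064]
eef_rot: [3.141, -0.0, 1.677]
force: [0.2, 0.4, -0.7]
grip_width: 0.0009
grip_force: 0.0
```

step_arm([
  {"dx": 0, "dy": 0, "dz": 0.004, "rx": 0, "ry": 0, "rz": 0, "claw": 1},
  {"dx": 0, "dy": 0, "dz": 0.003, "rx": 0, "ry": 0, "rz": 0, "claw": 1},
  {"dx": 0, "dy": 0, "dz": 0, "rx": 0, "ry": 0, "rz": 0, "claw": 1},
])

```text
time_s: 23.95
ee_pos: [0.4928, 0.1733, 0.0633]
eef_rot: [3.141, -0.0, 1.677]
force: [-0.8, -1.1, 3.9]
grip_width: 0.0002
grip_force: 1.7
```

step_arm([
  {"dx": 0, "dy": 0, "dz": 0.003, "rx": 0, "ry": 0, "rz": 0, "claw": 1},
  {"dx": 0, "dy": 0, "dz": 0, "rx": 0, "ry": 0, "rz": 0, "claw": 1},
])

```text
time_s: 24.15
ee_pos: [0.4929, 0.1733, 0.0633]
eef_rot: [3.141, -0.0, 1.677]
force: [-2.6, -1.2, 8.3]
grip_width: 0.0004
grip_force: 3.8
```

step_arm([
  {"dx": 0, "dy": 0.006, "dz": 0.001, "rx": 0, "ry": 0, "rz": 0, "claw": 1},
  {"dx": 0, "dy": 0.006, "dz": 0, "rx": 0, "ry": 0, "rz": 0, "claw": 1},
  {"dx": 0, "dy": 0.006, "dz": 0, "rx": 0, "ry": 0, "rz": 0, "claw": 1},
  {"dx": 0, "dy": 0.006, "dz": 0, "rx": 0, "ry": 0, "rz": 0, "claw": 1},
  {"dx": 0, "dy": 0.006, "dz": 0, "rx": 0, "ry": 0, "rz": 0, "claw": 1},
])

```text
time_s: 24.65
ee_pos: [0.4958, 0.1736, 0.0632]
eef_rot: [3.141, -0.0, 1.677]
force: [-3.6, -0.8, 8.6]
grip_width: 0.0004
grip_force: 4.4
```

```bash
python3 q.py o
```

```text
x range [-36.7  54.1] y edge 47.3 slope deg -0.85
[0.4959 0.1737 0.0633] [-2.89 -0.95  8.73] 24.7
```

step_arm([
  {"dx": 0, "dy": 0.006, "dz": 0, "rx": 0, "ry": 0, "rz": 0, "claw": 1},
  {"dx": 0, "dy": 0.006, "dz": 0, "rx": 0, "ry": 0, "rz": 0, "claw": 1},
  {"dx": 0, "dy": 0.006, "dz": 0, "rx": 0, "ry": 0, "rz": 0, "claw": 1},
])

```text
time_s: 25.0
ee_pos: [0.4976, 0.1739, 0.0632]
eef_rot: [3.141, -0.0, 1.677]
force: [-5.0, -0.3, 10.3]
grip_width: 0.0007
grip_force: 5.0
```

```bash
python3 q.py p
```

```text
x range [-35.5  54.6] y edge 47.3 slope deg -0.36
[0.4976 0.1738 0.0633] [-3.14  0.23  8.76] 25.05
```

The tile is turning square (-0.36°). One more small push.

step_arm([
  {"dx": 0, "dy": 0.005, "dz": 0, "rx": 0, "ry": 0, "rz": 0, "claw": 1},
  {"dx": 0, "dy": 0.005, "dz": 0, "rx": 0, "ry": 0, "rz": 0, "claw": 1},
  {"dx": 0, "dy": 0.005, "dz": 0, "rx": 0, "ry": 0, "rz": 0, "claw": 1},
])

```text
time_s: 25.35
ee_pos: [0.4989, 0.174, 0.0632]
eef_rot: [-3.141, -0.0, 1.677]
force: [-5.7, -0.7, 10.1]
grip_width: 0.0005
grip_force: 5.0
```

step_arm([
  {"dx": 0, "dy": 0, "dz": -0.05, "rx": 0, "ry": 0, "rz": 0, "claw": 1},
  {"dx": 0, "dy": 0, "dz": -0.4, "rx": 0, "ry": 0, "rz": 0, "claw": 1},
  {"dx": 0.3, "dy": -0.1, "dz": -0.4, "rx": 0, "ry": 0, "rz": 0, "claw": 1},
  {"dx": 0.36, "dy": -0.26, "dz": 0, "rx": 0, "ry": 0, "rz": 0, "claw": 1},
  {"dx": 0.36, "dy": -0.26, "dz": 0, "rx": 0, "ry": 0, "rz": 0, "claw": 1},
  {"dx": 0.36, "dy": -0.26, "dz": 0, "rx": 0, "ry": 0, "rz": 0, "claw": 1},
  {"dx": 0.36, "dy": -0.26, "dz": 0, "rx": 0, "ry": 0, "rz": 0, "claw": 1},
  {"dx": 0.36, "dy": -0.26, "dz": 0, "rx": 0, "ry": 0, "rz": 0, "claw": 1},
  {"dx": 0.36, "dy": -0.26, "dz": 0, "rx": 0, "ry": 0, "rz": 0, "claw": 1},
  {"dx": 0.36, "dy": -0.26, "dz": 0, "rx": 0, "ry": 0, "rz": 0, "claw": 1},
])

```text
time_s: 26.35
ee_pos: [0.277, 0.4345, 0.1472]
eef_rot: [3.141, -0.0, 1.677]
force: [0.4, -0.4, 0.2]
grip_width: 0.0003
grip_force: 0.0
```

step_arm([
  {"dx": 0, "dy": 0, "dz": 0, "rx": 0, "ry": 0, "rz": 0, "claw": 1},
  {"dx": 0, "dy": 0, "dz": 0, "rx": 0, "ry": 0, "rz": 0, "claw": 1},
  {"dx": 0, "dy": 0, "dz": 0, "rx": 0, "ry": 0, "rz": 0, "claw": 1},
])

```text
time_s: 26.65
ee_pos: [0.279, 0.4327, 0.1469]
eef_rot: [3.142, 0.0, 1.676]
force: [-0.3, 0.4, 0.0]
grip_width: 0.0008
grip_force: 0.0
```

```bash
python3 look.py 0.046 z; python3 - <<'E'
import pickle,cv2,numpy as np
from h import *
for n,roi in (("top",(180,215,340,325)),):
    c=pickle.load(open(f"{n}1.pkl","rb"))
    b=rect(c,"blue",.046,roi)[0]; r=rect(c,"brass",.046,roi)[0]; a=np.deg2rad(r[4])
    print(b,r); d=r[:2]-b[:2]; print("rail-tile in stand frame",d@[np.cos(a),np.sin(a)],d@[-np.sin(a),np.cos(a)])
c=c["img"][140:325,180:390,::-1]
cv2.imwrite("pics/z_crop.png",cv2.resize(c,None,fx=3.8,fy=3.2,interpolation=cv2.INTER_CUBIC)[:600,:800])
E
```

```text
top [490.97 213.89  94.61  95.34   6.19   0.96]
side [489.79 216.29  90.69  91.15   6.43   0.66]
[0.2793 0.4326 0.147 ] [ 0.49 -0.31 -0.6 ] 26.75
[490.97 213.89  94.61  95.34   6.19   0.96] [558.21 221.27  14.68 154.46   5.84   0.97]
rail-tile in stand frame 67.64193986460954 0.49997135172819585
```

View pics/z_crop.png

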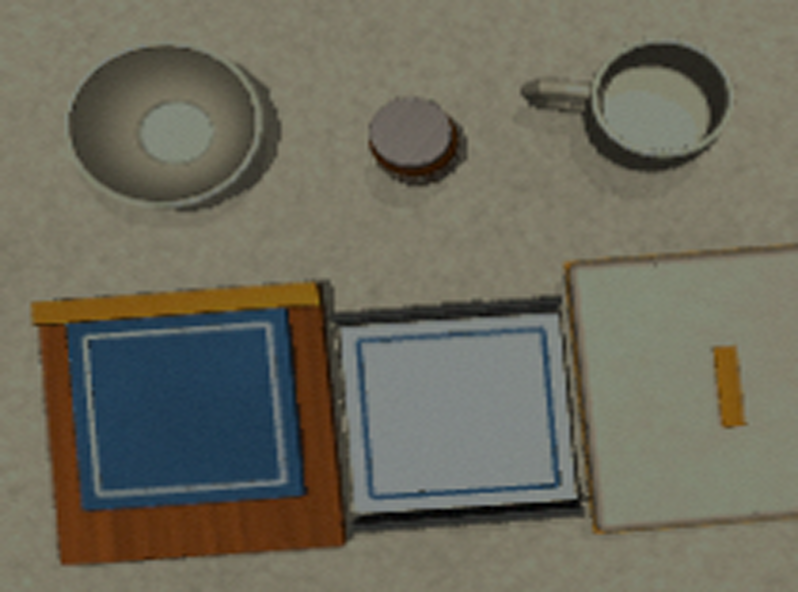

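The top view shows the tile flush along the whole rail, from (68,322) to (288,308). It is square (6.19° against about 6.2°), 67.6 mm from the rail centre against 67.5 mm ideal, and centred at y≈0. The white tile, bowl, jar and mug are where they were.

```bash
python3 -c "
from station import hand_in
print(hand_in())"
```

```text
the job is handed in; nothing more can be done
None
```

The blue tile is flat on the stand, square and snug against the brass rail by camera measurement; the white tiles, mug, spice jar and bowl look undisturbed, and the job is handed in (the call returned no verdict).

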